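# Lock the cover of the tablet charging case

## Task

The cover of the classroom's tablet charging case has two captive quarter-turn screws, and one is still open, its slot pointing at the red marks. Take the orange-handled key from its wooden stand, seat its blade in that screw's slot and turn the screw clockwise until its slot is fully round to the green marks, leaving the other screw locked. Then put the key back upright in its stand.

Things in the scene. Friction and masses are not known exactly. Their poses are not given: they have to be found in the camera images.
- key: Upright blade key, 100 mm tall, 140 g. Origin: centre of the blade's lower end; z up, x along blade width. Steel blade 28 (x) by 6 mm (y), rounded tip, z 0-24; collar 40 mm across at z 24-30, resting on the stand's top at the start; flat orange handle 36 (x) by 20 mm (y) at z 40-100, grip it across the 20 mm. It also fits stand and screw half-turned.
- stand: Fixed wooden block 70 x 70 x 40 mm that holds the key. Origin: centre of its underside. A slot 36 mm (along its x) by 12 mm (y) goes right through it: the key's blade hangs in it, blade end 16 mm above the desk, the collar on the block's top.
- open_slot (a point): The open screw, on the cover (60 mm high) of the fixed black 220 x 320 mm case. Point on its axis at the slot floor, 69 mm above the desk; z up, x along the slot, turns with it. Disc 52 mm across, two brass ridges 34 mm long, 12 mm high, 11 mm apart: the slot between has open ends. Fixed black ring 80 mm across: red marks where the slot points when open, green when locked.
- open_turn (a joint): Angle of the open screw, rad: 0 = open (slot at the red marks), grows clockwise seen from above, 1.57 = locked at its stop (slot at the green marks). Starts at 0 to 0.25, stays where it is left, friction 0.08 N m. The blade has about 10 degrees of play either way in the slot, so turn the key some 10 degrees beyond.
- shut_turn (a joint): Angle of the other screw, which looks alike but is already locked; same meaning, starts at 1.45 to 1.57. Not to be turned. It is 170 mm from the open one; either may be on the left.
Mind the look-alikes: they are no part of the job. What is meant by the key is not yellow, and is the smaller of those in its own colour.

How it is judged:
On the way, in this order (a step that is already met when the one before it is completed fails the run):
1. the key's blade is seated in the open screw's slot (distance between key and open_slot below 0.012 m and value of joint open_turn below 1.2 rad), for 0.1 s.
2. with the key in its slot, the screw is turned to its locked position (distance between key and open_slot below 0.015 m and value of joint open_turn above 1.25 rad), for 0.1 s.
At the end, for the whole second after the job is handed in: Both screws are locked (joint values above 1.25 rad, within about 18 degrees of the stop), and the key stands still and released in its stand, upright within 11 degrees, its blade end within 15 mm of where it started (value of joint each of open_turn, shut_turn above 1.25 rad and distance of key from where it was at the start of the episode below 0.015 m and angle between key's own z axis and vertical below 0.2 rad and linear speed of key below 0.02 m/s); the robot touches nothing.
It fails at once if the screw that is already locked is turned open (value of joint shut_turn below 1.2 rad).
It also fails if it takes over 53 s, if anything falls off the work surface, if the arm or the gripper's body presses on something with over 40 N, if the wrist force passes 120 N, or if a joint passes its speed limit or range.

## Robot

A 6-joint arm with a two-finger parallel gripper is mounted at the origin on the work surface. World frame = base frame: x ahead of the robot, y to its left, z up, the work surface at z = 0. Lengths are in m, angles in rad, forces in N, time in s.
With the tool pointing down it reaches from about 0.225 to 0.725 m from the base axis. Payload 3.1 kg.
Tool frame: the origin (TCP) lies at the very end of the fingers, on their centre line; the grasp point (between the pads) lies 19 mm behind it (pinch_z is the x of the grasp point in the tool frame, in m); x points along the fingers, z is the direction in which the jaws open and shut, and the axes are right-handed (so a half turn about x gives the same grasp; the last joint's range is limited). The gripper opens to 85 mm and grips with 20 to 120 N. Pads are 22 mm wide; open, the fingers measure 114 mm over their backs; the gripper's body (76 mm by 85 mm) begins 54 mm behind the grasp point. The pads swing forward as they close: fully open they stand 13 mm farther back than shut.
Start: joints at [-1.272, 0.048, 0.099, 1.622, 0, 1.443], TCP at [0.217, -0.478, 0.231] pointing down, gripper open.
Joint ranges: [-2.91, 2.91], [-0.99, 1.94], [-1.21, 1.42], [-2.12, 2.29], [-1.49, 1.47], [-3.14, 3.14]. Speed limits (rad/s): [2.79, 2.79, 3.14, 3.14, 3.14, 3.14].

## Interface

Orientations are given as [roll, pitch, yaw] about the fixed x, y, z axes, in that order (R = Rz(yaw) Ry(pitch) Rx(roll)).
In Python, from plant import get_state, grab_frame, finish_job, recognise, pinpoint, pinch_z gives the robot as it stands.
- The arm moves only by the shell command python3 -m creep 'ROWS' [FORCE]. ROWS is JSON, a list of rows, each a list of 5 numbers: the shift along the tool's x, y, z in mm, then the turn about the tool's x in rad, then the finger opening in mm, from 0 to 85.4. In form: [[x, y, z, twist, jaw], ...]. A call has 1 to 12 rows; each row is the pose to reach, as a shift and turn from the pose commanded when the call began, along the tool's axes at that moment; what a row does not reach only later rows make up. A row lasts 1/10 s, in which the tool goes at most 50 mm and 8.59 degrees, less where a joint would pass 70% of its speed; a pose out of reach is approached as far as the arm can. A call with a gripper value outside its range is refused whole. The fingers move at their own pace and stop on an object; FORCE is the grip in N (left out, the last holds). Time passes only in rows, so rows that repeat a pose let the fingers close. It gives the time, the measured TCP pose, the force and the opening at its end, in the units of the state.
- get_state(): the state, without advancing time (a new reading comes with each control period).
- grab_frame(name): name is "scene" or "top" or "wrist"; returns a dict with "pixels" (420x560x3 uint8, blue, green, red), "range_z" (420x560 float32, m along the optical axis (not along the pixel's ray), 0 where there is no reading), "mtx" (3x3 intrinsics, pixels), "eye" and "orientation" of the camera in the world. Camera axes: x right, y down, z forward; pixel columns grow to the right and rows downward; lengths in m; the calibration is good to about 2 mm. A picture is of the moment at which its call begins.
- finish_job(): hands the job in, once; it reports no verdict.
Trained networks look in the newest picture that a camera, given by its name, has taken for a name from the list of things; names that differ only in an ending like _2 or _b are one class to them, and where a whole thing is asked for, a point or a joint stands for the part that bears it (a point fixed in the world has none). Each returns a list of dicts, best first, with "confidence" (0 to 1); they miss things now and then, are a little off and sometimes report something else, mostly with a low value. They report only what shows in the picture. A call takes as long as a camera call. They do not tell look-alikes from the thing itself.
- recognise(camera, name): "position" ([x, y, z] in m, in the coordinates of the camera as it stood for that picture, good to about 4 mm: the middle of the surface that is visible of it).
- pinpoint(camera, name): "position" ([x, y, z] in m, in the coordinates of the camera as it stood for that picture, good to about 4 mm: a listed point, or the origin of a listed thing).
The state is a dict: "time": time; "joint_positions": joint angles; "joint_vel": joint speeds; "tau": joint torques, N m; "position": TCP position; "orientation": TCP orientation; "contact_force": force on the tool from outside, world axes, zero at the start; "torque": the same for the moment, N m; "grip_width": finger opening in m.
Only numpy, scipy, OpenCV 4.12 (cv2) and the standard library are available. Lean on these libraries where they do the work, as an engineer would, in place of code of your own. Each camera call takes 0.05 s, during which the arm holds its last target. There are 200 camera calls.

## Working session

There is one attempt and no reset: what is moved stays moved. The work goes in short steps, Python scripts to look and compute and a shell command to move; the robot and the scene stay as the last step left them, time stands still between calls to the robot, and variables do not carry over. Pictures are saved under pics/ and viewed, about 8 in all and at most 12, crops included, and the job is handed in when it is done.

```bash
mkdir -p pics; cat > h.py <<'E'
import numpy as np, cv2
from scipy.spatial.transform import Rotation as R
from plant import *
def cam(f):
    o=np.array(f["orientation"],float)
    return (o if o.shape==(3,3) else R.from_euler('xyz',o).as_matrix()), np.array(f["eye"])
def cloud(f):
    d=f["range_z"];v,u=np.mgrid[:d.shape[0],:d.shape[1]];K=f["mtx"]
    p=np.stack([(u-K[0][2])/K[0][0]*d,(v-K[1][2])/K[1][1]*d,d],-1)
    M,e=cam(f);return p@M.T+e
def find(c,f,names,fn):
    M,e=cam(f)
    for n in names:
        for r in fn(c,n):
            p=np.array(r["position"]);q=f["mtx"]@p;print(c,fn.__name__,n,round(r["confidence"],2),np.round(M@p+e,3),np.round(q[:2]/q[2]))
E
python3 - <<'E'
from h import *
s=get_state();print({k:np.round(v,3).tolist() for k,v in s.items()},pinch_z)
for c in ("top","scene"):
    f=grab_frame(c);cv2.imwrite(f"pics/{c}0.png",f["pixels"]);print(f["eye"],f["orientation"])
    find(c,f,["key","stand","open_slot"],pinpoint)
    find(c,f,["open_turn"],recognise)
E
```

```text
{'time': 0.0, 'joint_positions': [-1.272, 0.049, 0.098, 1.622, -0.0, 1.443], 'joint_vel': [-0.001, -0.001, -0.001, -0.0, -0.001, -0.001], 'tau': [-0.001, -33.878, 32.001, 0.02, -0.0, 0.0], 'position': [0.217, -0.477, 0.23], 'orientation': [3.034, 1.568, 1.89], 'contact_force': [-0.018, -0.114, 0.538], 'torque': [-0.004, -0.011, -0.01], 'grip_width': 0.085} -0.0187
[0.36264742 0.00624669 0.83002871] [-2.95342501  0.01393137 -1.54527919]
top call key 0.84 [0.506 0.188 0.018] [200. 219.]
top call key 0.81 [0.489 0.294 0.003] [148. 227.]
top call key 0.74 [ 0.4    0.18  -0.003] [203. 275.]
top call stand 0.77 [ 0.511  0.189 -0.001] [202. 218.]
top call open_slot 0.79 [ 0.535 -0.006  0.072] [302. 200.]
top call open_turn 0.65 [ 0.53  -0.011  0.071] [304. 203.]
[0.80759057 0.41019102 0.57323284] [-2.35424456 -0.0161634   2.4434547 ]
scene call key 0.93 [ 0.495  0.297 -0.   ] [388. 354.]
scene call key 0.8 [ 0.405  0.182 -0.003] [369. 274.]
scene call key 0.63 [0.505 0.191 0.015] [333. 304.]
scene call stand 0.88 [0.517 0.189 0.001] [326. 312.]
scene call open_slot 0.8 [ 0.536 -0.011  0.068] [238. 216.]
scene call open_turn 0.87 [ 0.539 -0.     0.076] [239. 217.]
```

View pics/top0.png

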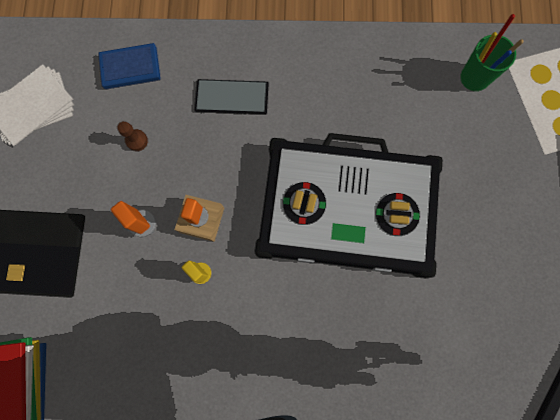

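View pics/scene0.png

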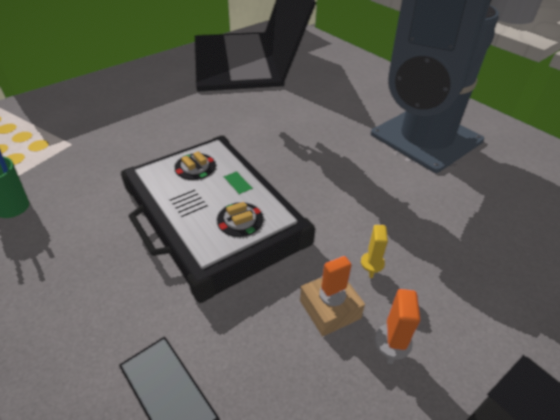

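The top view shows the open screw at about (303,203), its slot running up the picture towards the red marks. The locked screw is at (398,213), and the small orange key is in its stand at (197,215). The larger orange key at (130,217) and the yellow one at (197,271) are decoys.

```bash
cat > m.py <<'E'
from h import *
def rect(P,name):
    P=P.astype(np.float32);r=cv2.minAreaRect(P[:,:2]*1000);b=cv2.boxPoints(r)
    e=b[1]-b[0],b[2]-b[1];l=max(e,key=np.linalg.norm)
    print(name,len(P),"c",np.round(r[0],1),"size",np.round(r[1],1),"long ang",round(np.degrees(np.arctan2(l[1],l[0]))%180,1),"z",np.round(np.percentile(P[:,2],[5,50,95]),4))
def measure(c):
    f=grab_frame(c);P=cloud(f);hsv=cv2.cvtColor(f["pixels"],cv2.COLOR_BGR2HSV);H,S,V=hsv[...,0],hsv[...,1],hsv[...,2]
    def near(x,y,r): return (np.hypot(P[...,0]-x,P[...,1]-y)<r)&(f["range_z"]>0)
    k=near(.508,.188,.05)
    org=k&(H<13)&(S>170)
    if org.sum()>5:
        rect(P[org],"key orange")
        t=org&(P[...,2]>.112); 
        if t.sum()>5: rect(P[t],"key top")
    w=k&(abs(P[...,2]-.04)<.004)
    if w.sum()>9: rect(P[w],"stand top")
    s=near(.535,-.008,.055)
    br=s&(H>10)&(H<28)&(S>90)&(V>90)
    n,L,st,cc=cv2.connectedComponentsWithStats(br.astype(np.uint8))
    for i in range(1,n):
        if st[i,4]>20: rect(P[L==i],"brass")
    if br.sum()>9: rect(P[br],"brass all")
    for nm,m in(("red",s&((H<6)|(H>174))&(S>150)&(V>80)),("green",s&(H>45)&(H<85)&(S>90))):
        n,L,st,cc=cv2.connectedComponentsWithStats(m.astype(np.uint8))
        for i in range(1,n):
            if st[i,4]>4: print(nm,st[i,4],np.round(P[L==i].mean(0),4))
    return f
if __name__=="__main__":
    for c in("top","scene"): print(c);f=measure(c);find(c,f,["key","open_slot"],pinpoint)
    s=get_state();print(np.round(R.from_euler('xyz',s["orientation"]).as_matrix(),3))
E
python3 m.py
```

```text
top
key orange 391 c [505.9 187.9] size [19.  35.7] long ang 167.8 z [0.0689 0.1147 0.1183]
key top 229 c [506.1 188.1] size [18.5 35.5] long ang 167.4 z [0.1133 0.1167 0.1186]
stand top 834 c [506.7 188.9] size [71.  70.3] long ang 76.5 z [0.0387 0.0411 0.0433]
brass 141 c [536.1   1.1] size [13.5 36. ] long ang 167.5 z [0.0702 0.0817 0.0848]
brass 130 c [530.5 -22.9] size [13. 36.] long ang 165.3 z [0.0784 0.0819 0.0841]
brass all 271 c [533.3 -10.9] size [38.5 36. ] long ang 76.8 z [0.0708 0.0817 0.0843]
red 38 [ 0.5652 -0.0132  0.0652]
red 41 [ 0.4991 -0.0068  0.0653]
green 52 [0.5355 0.0226 0.0646]
green 49 [ 0.5294 -0.0428  0.0649]
top call key 0.76 [0.507 0.19  0.019] [199. 218.]
top call key 0.76 [ 0.399  0.181 -0.002] [202. 276.]
top call key 0.57 [ 0.491  0.294 -0.002] [149. 227.]
top call open_slot 0.84 [ 0.534 -0.008  0.072] [303. 201.]
scene
key orange 744 c [511.2 190.5] size [19.3 33.2] long ang 165.7 z [0.0693 0.1028 0.1174]
key top 274 c [511.1 190.4] size [18.5 33. ] long ang 164.6 z [0.1132 0.1163 0.1181]
stand top 1189 c [508.3 188.7] size [72.3 72. ] long ang 76.4 z [0.0383 0.0408 0.0424]
brass 374 c [530.3 -15.4] size [55.8 39.2] long ang 72.0 z [0.0709 0.0809 0.0829]
brass all 374 c [530.3 -15.4] size [55.8 39.2] long ang 72.0 z [0.0709 0.0809 0.0829]
red 22 [ 0.5007 -0.0049  0.0647]
red 34 [ 0.5662 -0.0118  0.0645]
green 43 [0.5367 0.0248 0.0647]
scene call key 0.97 [ 0.402  0.18  -0.002] [370. 272.]
scene call key 0.73 [ 0.494  0.293 -0.003] [386. 353.]
scene call key 0.58 [0.508 0.187 0.017] [330. 302.]
scene call open_slot 0.66 [ 0.531 -0.009  0.068] [240. 216.]
[[-0.     0.91   0.414]
 [-0.     0.414 -0.91 ]
 [-1.    -0.     0.   ]]
```

```bash
cat >> h.py <<'E'
def to(x,y,z,ang):
    "shift (mm) in tool axes and twist for target TCP (mm) with tool z heading ang (deg)"
    s=get_state();M=R.from_euler('xyz',s["orientation"]).as_matrix()
    d=M.T@(np.array([x,y,z])-np.array(s["position"])*1000)
    a=np.degrees(np.arctan2(M[1,2],M[0,2]))
    print("t",s["time"],"pos",np.round(np.array(s["position"])*1000,1),"head",round(a,2),"tilt",round(np.degrees(np.arccos(-M[2,0])),2),"shift",np.round(d,1),"twist",round(-np.radians((ang-a+180)%360-180),3),"F",np.round(s["contact_force"],1),"w",round(s["grip_width"]*1000,1),"q6",round(s["joint_positions"][5],2))
E
python3 -m creep '[[0,540,-487,-1.2,85],[0,540,-487,-1.2,85],[0,540,-487,-1.2,85],[0,540,-487,-1.2,85],[0,540,-487,-1.2,85],[0,540,-487,-1.2,85],[0,540,-487,-1.2,85],[0,540,-487,-1.2,85],[0,540,-487,-1.2,85],[0,540,-487,-1.2,85],[0,540,-487,-1.2,85],[0,540,-487,-1.2,85]]' 40
python3 -c "
from h import *
to(507,189,200,77)"
```

```text
time: 2.0
position: [0.4571, 0.0745, 0.2317]
orientation: [-0.27, 1.569, -0.213]
contact_force: [0.9, -1.4, 0.1]
grip_width: 0.085
t 2.0 pos [457.1  74.5 231.7] head 3.24 tilt 0.08 shift [ 31.7 111.5  56.2] twist -1.287 F [ 0.9 -1.4  0.1] w 85.0 q6 1.53
```

```bash
python3 -m creep '[[32,112,56,-1.29,85],[32,112,56,-1.29,85],[32,112,56,-1.29,85],[32,112,56,-1.29,85],[32,112,56,-1.29,85],[32,112,56,-1.29,85],[32,112,56,-1.29,85],[32,112,56,-1.29,85],[32,112,56,-1.29,85],[32,112,56,-1.29,85],[32,112,56,-1.29,85]]'
python3 - <<'E'
from h import *
import m
f=m.measure("wrist");cv2.imwrite("pics/w1.png",f["pixels"]);find("wrist",f,["key"],pinpoint)
to(507,189,150,77)
E
```

```text
time: 3.1
position: [0.5062, 0.1873, 0.1993]
orientation: [-0.789, 1.571, 0.555]
contact_force: [-0.4, 0.9, 0.3]
grip_width: 0.085
key orange 868 c [507.3 188.4] size [17.  34.8] long ang 167.7 z [0.078  0.1159 0.1173]
key top 642 c [507.3 188.5] size [17.  34.8] long ang 167.7 z [0.114  0.1163 0.1175]
stand top 2869 c [508.4 188.5] size [70.2 70.4] long ang 166.8 z [0.0391 0.0405 0.0416]
brass 577 c [533.5 -29.6] size [29.1 44.3] long ang 166.7 z [0.0648 0.0806 0.0822]
brass 570 c [537.8  -2.1] size [23.2 41.2] long ang 166.2 z [0.0701 0.0806 0.0822]
brass all 1147 c [536.2 -17.4] size [54.4 44.2] long ang 77.8 z [0.0701 0.0806 0.0822]
red 146 [ 0.5003 -0.007   0.0643]
red 90 [ 0.5658 -0.0131  0.0643]
green 151 [0.5363 0.0228 0.0643]
green 55 [ 0.5289 -0.0453  0.0644]
wrist call key 0.83 [0.511 0.192 0.016] [284. 190.]
wrist call key 0.78 [0.402 0.181 0.003] [251.  93.]
wrist call key 0.55 [0.492 0.293 0.001] [366. 152.]
t 3.2 pos [506.2 187.3 199.3] head 77.04 tilt 0.0 shift [49.3 -0.4  1.9] twist 0.001 F [-0.   0.2 -0.2] w 85.1 q6 0.46
```

View pics/w1.png

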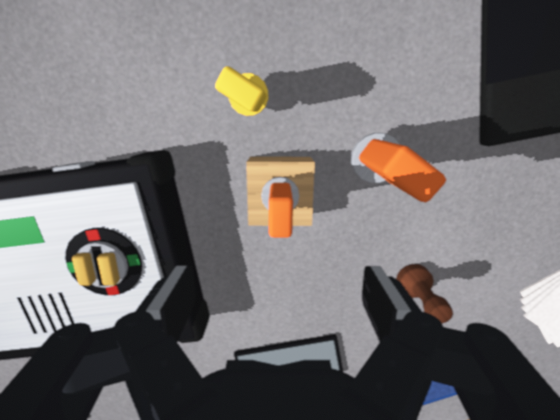

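The wrist view shows the key at (280,205) squarely between the fingers, with its neighbours clear of them. Next I descend and grip.

```bash
python3 -m creep '[[40,0,1.5,0,60],[80,0,1.5,0,60],[110,0,1.5,0,60],[130,0,1.5,0,60],[130,0,1.5,0,60],[130,0,1.5,0,60]]' 40
python3 -m creep '[[0,0,0,0,10],[0,0,0,0,10],[0,0,0,0,10],[0,0,0,0,10],[0,0,0,0,10],[0,0,0,0,10],[0,0,0,0,10],[0,0,0,0,10]]' 60
python3 -c "
from h import *
to(507,189,180,77)"
```

```text
time: 3.8
position: [0.5064, 0.1887, 0.0695]
orientation: [2.108, 1.57, -2.829]
contact_force: [-0.2, 0.6, 0.9]
grip_width: 0.0602
time: 4.6
position: [0.508, 0.189, 0.0712]
orientation: [-1.145, 1.567, 0.201]
contact_force: [-0.3, -0.2, 5.7]
grip_width: 0.0196
t 4.6 pos [508.  189.   71.2] head 77.12 tilt 0.21 shift [-1.088e+02  6.000e-01 -1.000e-01] twist 0.002 F [-0.3 -0.2  5.7] w 19.6 q6 0.46
```

```bash
python3 -m creep '[[-20,0,0,0,10],[-45,0,0,0,10],[-80,0,0,0,10],[-110,0,0,0,10],[-110,0,0,0,10]]'
python3 - <<'E'
from h import *
to(533,-10,180,77)
f=grab_frame("wrist");cv2.imwrite("pics/w2.png",f["pixels"])
find("wrist",f,["key"],pinpoint)
P=cloud(f);hsv=cv2.cvtColor(f["pixels"],cv2.COLOR_BGR2HSV)
k=(np.hypot(P[...,0]-.508,P[...,1]-.189)<.05)&(f["range_z"]>0)
import m
o=k&(hsv[...,0]<13)&(hsv[...,1]>170)
if o.sum()>9:m.rect(P[o],"key")
for c in("top","scene"):
    f=grab_frame(c);find(c,f,["key"],pinpoint)
E
```

```text
time: 5.1
position: [0.5091, 0.1894, 0.1843]
orientation: [-1.099, 1.562, 0.247]
contact_force: [0.2, 0.8, -0.0]
grip_width: 0.0192
t 5.1 pos [509.1 189.4 184.3] head 77.12 tilt 0.49 shift [   4.   -67.7 -189.1] twist 0.002 F [ 0.2  0.8 -0. ] w 19.2 q6 0.46
wrist call key 0.73 [0.404 0.18  0.003] [246.  90.]
wrist call key 0.59 [0.509 0.188 0.129] [277. 228.]
wrist call key 0.56 [0.495 0.294 0.003] [369. 153.]
key 5317 c [508.4 188.4] size [20.7 36.4] long ang 167.4 z [0.1869 0.2283 0.2301]
top call key 0.88 [0.49  0.294 0.002] [148. 227.]
top call key 0.73 [0.397 0.181 0.   ] [203. 277.]
top call key 0.56 [0.508 0.188 0.124] [187. 206.]
scene call key 0.89 [0.497 0.293 0.   ] [386. 353.]
scene call key 0.74 [0.502 0.185 0.124] [340. 255.]
scene call key 0.71 [ 0.404  0.182 -0.001] [370. 273.]
scene call key 0.67 [0.515 0.19  0.001] [327. 311.]
```

View pics/w2.png

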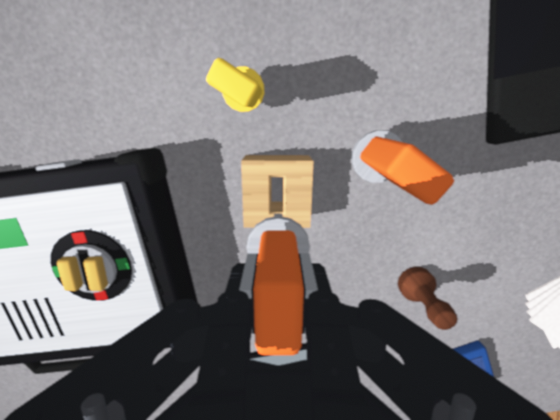

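The key hangs straight in the grip at (278,290), and the stand's slot is empty at (277,190). Now over to the open screw.

```bash
python3 -m creep '[[0,-12,-32,0,10],[0,-27,-75,0,10],[0,-43,-119,0,10],[0,-57,-160,0,10],[0,-65,-182,0,10],[0,-68,-189,0,10],[0,-68,-189,0,10],[0,-68,-189,0,10],[0,-68,-189,0,10]]'
python3 - <<'E'
from h import *
import m
to(533,-10,140,77)
f=m.measure("wrist");cv2.imwrite("pics/w3.png",f["pixels"])
for c in("wrist","top","scene"):
    if c!="wrist":f=grab_frame(c)
    find(c,f,["key","open_slot"],pinpoint)
    P=cloud(f);hsv=cv2.cvtColor(f["pixels"],cv2.COLOR_BGR2HSV)
    k=(np.hypot(P[...,0]-.533,P[...,1]+.010)<.04)&(f["range_z"]>0)
    o=k&(hsv[...,0]<13)&(hsv[...,1]>170)&(P[...,2]>.15)
    if o.sum()>9:m.rect(P[o],c+" key")
E
```

```text
time: 6.3
position: [0.5304, -0.0092, 0.179]
orientation: [1.068, 1.57, 2.416]
contact_force: [-0.3, -0.1, -1.6]
grip_width: 0.0191
t 6.3 pos [530.4  -9.2 179. ] head 77.23 tilt 0.06 shift [39.  -2.7 -0.2] twist 0.004 F [-0.3 -0.1 -1.6] w 19.1 q6 0.08
stand top 5598 c [508.7 188.3] size [72.4 69.8] long ang 76.7 z [0.0388 0.0404 0.0417]
brass 395 c [526. -21.] size [13.1 25.4] long ang 166.0 z [0.0789 0.0812 0.0825]
brass 432 c [529.1   2.7] size [13.9 29.7] long ang 168.3 z [0.0709 0.0812 0.0825]
brass 234 c [543.4 -14.7] size [15.6  6.1] long ang 76.5 z [0.2225 0.224  0.2248]
brass all 1061 c [529.5  -9.3] size [37.8 35.6] long ang 76.5 z [0.0772 0.0815 0.2244]
red 202 [ 0.5008 -0.0072  0.0642]
green 184 [0.5365 0.0221 0.0643]
green 175 [ 0.53   -0.0431  0.0643]
wrist call key 0.74 [0.405 0.179 0.002] [444.  19.]
wrist call key 0.68 [ 0.531 -0.006  0.124] [283. 229.]
wrist call open_slot 0.93 [ 0.538 -0.013  0.072] [276. 216.]
wrist key 5340 c [529.8 -10.2] size [20.8 35.8] long ang 167.8 z [0.1818 0.2231 0.2248]
top call key 0.86 [0.49  0.293 0.   ] [149. 227.]
scene call key 0.76 [ 0.402  0.183 -0.001] [372. 273.]
scene call key 0.64 [ 0.527 -0.012  0.124] [240. 189.]
scene call key 0.64 [0.499 0.294 0.001] [385. 354.]
scene call open_slot 0.81 [ 0.533 -0.012  0.068] [239. 215.]
scene key 236 c [537.4  -4.8] size [22.7 35.3] long ang 126.7 z [0.171  0.2044 0.225 ]
```

View pics/w3.png

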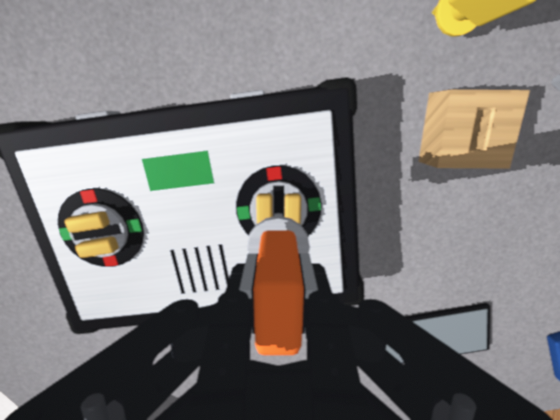

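The key blade lines up above the slot (ridges at (264,207) and (292,207), key collar at (278,235)). The locked screw is the left one here, at (95,235). Descending.

```bash
python3 -m creep '[[12,-3,0,0,10],[25,-3,0,0,10],[36,-3,0,0,10],[43,-3,0,0,10],[47,-3,0,0,10],[50,-3,0,0,10],[52,-3,0,0,10],[54,-3,0,0,10],[54,-3,0,0,10]]'
python3 -c "
from h import *
to(533,-10,124,77)"
```

```text
time: 7.65
position: [0.5337, -0.0113, 0.1255]
orientation: [-1.422, 1.57, -0.076]
contact_force: [-0.1, 0.5, -0.8]
grip_width: 0.0189
t 7.65 pos [533.7 -11.3 125.5] head 77.12 tilt 0.02 shift [1.5 1.  1.1] twist 0.002 F [-0.1  0.5 -0.8] w 18.9 q6 0.08
```

```bash
python3 -m creep '[[0.5,0,0,0.1,10],[0.5,0,0,0.2,10],[0.5,0,0,0.3,10],[0.5,0,0,0.4,10],[0.5,0,0,0.5,10],[0.5,0,0,0.6,10],[0.5,0,0,0.7,10],[0.5,0,0,0.8,10],[0.5,0,0,0.8,10]]' 80
python3 - <<'E'
from h import *
to(533,-10,124,-15)
print(np.round(get_state()["torque"],2))
f=grab_frame("top");cv2.imwrite("pics/t4.png",cv2.resize(f["pixels"][140:290,240:450],None,fx=3,fy=3))
E
```

```text
time: 8.55
position: [0.5341, -0.0111, 0.1254]
orientation: [-0.304, 1.569, 0.243]
contact_force: [-0.1, 0.2, 0.4]
grip_width: 0.0192
t 8.55 pos [534.1 -11.1 125.4] head 31.31 tilt 0.08 shift [ 1.4  1.5 -0.4] twist 0.808 F [-0.1  0.2  0.4] w 19.2 q6 0.88
[ 0.16 -0.09 -0.04]
```

View pics/t4.png

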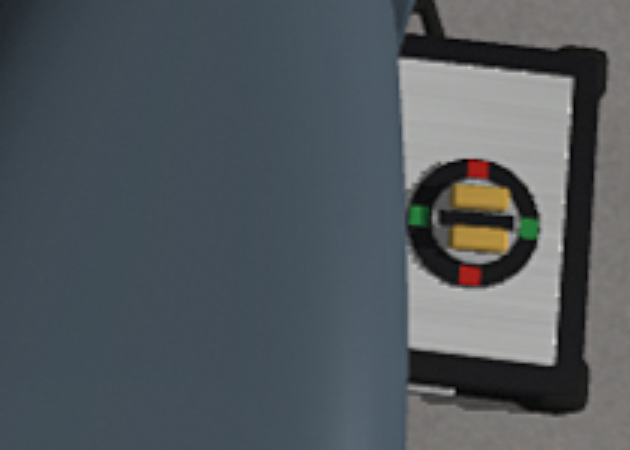

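The arm hides the open screw in this view; the other one is still locked at (478,220). I continue the turn and then check with the wrist camera.

```bash
python3 -m creep '[[0.5,0.5,0,0.1,10],[0.5,0.5,0,0.2,10],[0.5,0.5,0,0.3,10],[0.5,0.5,0,0.4,10],[0.5,0.5,0,0.5,10],[0.5,0.5,0,0.6,10],[0.5,0.5,0,0.7,10],[0.5,0.5,0,0.8,10],[0.5,0.5,0,0.82,10],[0.5,0.5,0,0.82,10],[0.5,0.5,0,0.82,10]]'
python3 - <<'E'
from h import *
import m
to(533,-10,124,-15)
print(np.round(get_state()["torque"],2))
f=m.measure("wrist");cv2.imwrite("pics/w5.png",f["pixels"])
E
```

```text
time: 9.7
position: [0.5329, -0.0112, 0.1245]
orientation: [-2.242, 1.57, -2.514]
contact_force: [-3.2, -1.0, 2.6]
grip_width: 0.0191
t 9.7 pos [532.9 -11.2 124.5] head -15.6 tilt 0.07 shift [ 0.5  1.2 -0.2] twist -0.01 F [-3.2 -1.   2.6] w 19.1 q6 1.7
[-0.27  0.89  0.08]
stand top 377 c [500.8 154.7] size [ 2.4 69.9] long ang 166.5 z [0.0364 0.0393 0.0414]
brass 291 c [5.485e+02 4.000e-01] size [11.9 17.8] long ang 140.9 z [0.0754 0.0809 0.0822]
brass 232 c [520.3   4.2] size [15.8  9. ] long ang 28.0 z [0.0749 0.0807 0.082 ]
brass 2532 c [533.3 -12.2] size [33.3 19.1] long ang 73.1 z [0.1683 0.1695 0.1704]
brass all 3055 c [533.4 -11.3] size [36.7 37.4] long ang 176.2 z [0.0799 0.1693 0.1704]
red 263 [ 0.5659 -0.0134  0.0643]
red 243 [ 0.5007 -0.0068  0.0642]
green 322 [0.5365 0.0226 0.0643]
green 35 [ 0.5208 -0.0154  0.1725]
```

View pics/w5.png

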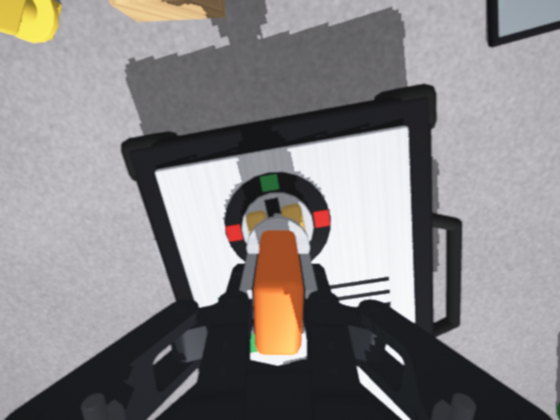

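The slot at (273,208) now points at the green mark (270,183), so the screw is within a few degrees of its stop. I turn back about 9° within the play so the blade does not bind, then lift straight up.

```bash
python3 -m creep '[[0,0.5,0,-0.08,10],[0,0.5,0,-0.15,10],[0,0.5,0,-0.15,10],[-8,0.5,0,-0.15,10],[-18,0.5,0,-0.15,10],[-30,0.5,0,-0.15,10],[-45,0.5,0,-0.15,10],[-60,0.5,0,-0.15,10],[-65,0.5,0,-0.15,10],[-65,0.5,0,-0.15,10]]'
python3 - <<'E'
from h import *
import m
f=m.measure("wrist")
P=cloud(f);hsv=cv2.cvtColor(f["pixels"],cv2.COLOR_BGR2HSV)
o=(np.hypot(P[...,0]-.533,P[...,1]+.010)<.04)&(f["range_z"]>0)&(hsv[...,0]<16)&(hsv[...,1]>150)&(P[...,2]>.15)
m.rect(P[o],"key");m.rect(P[o&(P[...,2]>.22)],"key top");to(508,188.5,190,77)
cv2.imwrite("pics/w6.png",f["pixels"])
E
```

```text
time: 10.75
position: [0.5346, -0.0106, 0.1913]
orientation: [-0.021, 1.567, -0.145]
contact_force: [0.4, 0.7, -2.0]
grip_width: 0.0189
stand top 1559 c [502.6 159.6] size [16.6 70.6] long ang 170.9 z [0.0385 0.0403 0.0417]
brass 482 c [520.8 -11.8] size [39.9 14.9] long ang 81.0 z [0.0784 0.081  0.0823]
brass 494 c [545.1 -12.8] size [39.8 14.3] long ang 88.4 z [0.0705 0.0811 0.0825]
brass 2680 c [535.  -12.2] size [33.5 17.5] long ang 81.6 z [0.2352 0.2363 0.2372]
brass all 3680 c [532.3 -12. ] size [39.4 41.2] long ang 176.6 z [0.0801 0.236  0.2372]
red 159 [ 0.5656 -0.0136  0.0642]
red 144 [ 0.5008 -0.0069  0.0644]
red 9 [ 0.523  -0.0171  0.24  ]
green 206 [0.5367 0.0225 0.0641]
green 49 [ 0.5145 -0.0015  0.2089]
key 5153 c [534.7 -10.2] size [35.9 21.3] long ang 81.0 z [0.193  0.2351 0.237 ]
key top 3915 c [534.7 -10.2] size [35.7 21.3] long ang 81.0 z [0.2238 0.2358 0.2371]
t 10.8 pos [534.  -10.5 190.1] head -7.11 tilt 0.08 shift [  0.  194.2 -50.4] twist -1.468 F [ 0.2  0.7 -1. ] w 19.1 q6 1.55
```

View pics/w6.png

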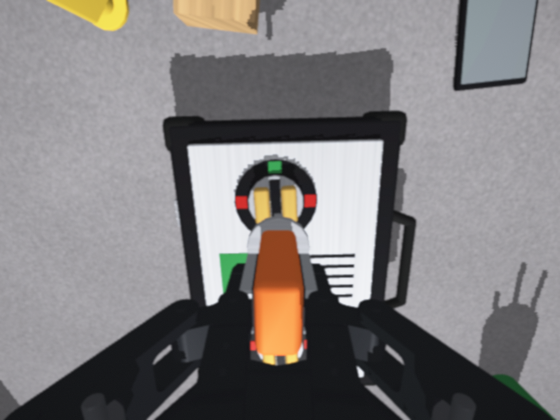

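The slot at (275,196) now points at the green mark, at about 85° by depth against 84.5° for the marks, and the blade is free of it. Back to the stand.

```bash
python3 -m creep '[[0,40,-10,-0.1,10],[0,80,-20,-0.2,10],[0,120,-31,-0.3,10],[0,160,-41,-0.45,10],[0,185,-48,-0.6,10],[0,194,-50,-0.75,10],[0,194,-50,-0.9,10],[0,194,-50,-1.05,10],[0,194,-50,-1.2,10],[0,194,-50,-1.35,10],[0,194,-50,-1.47,10],[0,194,-50,-1.47,10]]'
python3 -m creep '[[0,0,0,0,10],[0,0,0,0,10],[0,0,0,0,10]]'
python3 - <<'E'
from h import *
import m
to(508,188.7,140,77)
f=m.measure("wrist")
P=cloud(f);hsv=cv2.cvtColor(f["pixels"],cv2.COLOR_BGR2HSV)
o=(np.hypot(P[...,0]-.508,P[...,1]-.188)<.04)&(f["range_z"]>0)&(hsv[...,0]<16)&(hsv[...,1]>150)&(P[...,2]>.15)
m.rect(P[o],"key");to(508,188.7,140,77)
f=m.measure("top");find("top",f,["open_slot"],pinpoint)
E
```

```text
time: 12.0
position: [0.5072, 0.1882, 0.1881]
orientation: [2.016, 1.569, -2.922]
contact_force: [-0.7, 0.8, -1.3]
grip_width: 0.0188
time: 12.3
position: [0.5078, 0.1882, 0.1891]
orientation: [2.027, 1.57, -2.911]
contact_force: [0.9, 1.1, -1.0]
grip_width: 0.0188
t 12.3 pos [507.8 188.2 189.1] head 77.06 tilt 0.02 shift [49.1 -0.1  0.5] twist 0.001 F [ 0.9  1.1 -1. ] w 18.8 q6 0.46
key orange 5259 c [507.3 187.3] size [20.7 36.1] long ang 167.2 z [0.1919 0.2332 0.2349]
key top 5259 c [507.3 187.3] size [20.7 36.1] long ang 167.2 z [0.1919 0.2332 0.2349]
stand top 3637 c [508.3 188.5] size [70.1 70.2] long ang 166.8 z [0.0391 0.0404 0.0416]
brass 587 c [522.4 -16.6] size [50.8 19.1] long ang 86.1 z [0.0707 0.0808 0.0823]
brass 551 c [548.3 -18.2] size [23.  51.9] long ang 102.1 z [0.0697 0.0808 0.0822]
brass all 1138 c [537.3 -17.7] size [51.3 48.9] long ang 86.7 z [0.0702 0.0808 0.0823]
red 155 [ 0.5004 -0.0071  0.0643]
red 98 [ 0.566  -0.0133  0.0644]
green 167 [0.5366 0.0227 0.0642]
green 72 [ 0.5297 -0.0446  0.0644]
key 5499 c [507.4 187.5] size [21.3 36.1] long ang 167.7 z [0.1919 0.2332 0.2349]
t 12.35 pos [507.8 188.3 189.2] head 77.08 tilt 0.01 shift [49.2 -0.1  0.5] twist 0.001 F [-0.3 -0.4 -1.7] w 19.1 q6 0.46
key orange 132 c [491.7 185. ] size [24.7  8.1] long ang 83.3 z [0.1855 0.2193 0.2365]
key top 132 c [491.7 185. ] size [24.7  8.1] long ang 83.3 z [0.1855 0.2193 0.2365]
stand top 987 c [506.6 188.6] size [70.8 70.2] long ang 76.8 z [0.0385 0.041  0.0431]
brass 138 c [545.7 -11.5] size [17.3 33.1] long ang 91.5 z [0.0785 0.0817 0.0842]
brass 133 c [519.3 -10.1] size [14.9 32.6] long ang 91.1 z [0.0786 0.0818 0.0842]
brass all 271 c [534.2 -10.7] size [33.1 42.8] long ang 176.7 z [0.0785 0.0818 0.0842]
red 38 [ 0.5651 -0.0132  0.0654]
red 40 [ 0.4991 -0.0068  0.0652]
green 50 [0.5354 0.0227 0.0653]
green 47 [ 0.5293 -0.0429  0.0649]
top call open_slot 0.56 [ 0.535 -0.008  0.072] [303. 200.]
```

```bash
python3 -m creep '[[30,0,0.5,0,10],[60,0,0.5,0,10],[80,0,0.5,0,10],[90,0,0.5,0,10],[97,0,0.5,0,10],[103,0,0.5,0,10],[108,0,0.5,0,10],[112,0,0.5,0,10],[115,0,0.5,0,10],[117,0,0.5,0,10],[117,0,0.5,0,10]]'
python3 -c "
from h import *
to(508,188.7,71,77)"
```

```text
time: 13.55
position: [0.5079, 0.1888, 0.0722]
orientation: [1.892, 1.571, -3.045]
contact_force: [-0.1, -0.4, -1.0]
grip_width: 0.0192
t 13.55 pos [507.9 188.8  72.2] head 77.12 tilt 0.01 shift [ 1.2 -0.1 -0.1] twist 0.002 F [-0.1 -0.4 -1. ] w 19.2 q6 0.46
```

```bash
python3 -m creep '[[1,0,0,0,10],[1.5,0,0,0,10],[1.5,0,0,0,10],[1.5,0,0,0,28],[1.5,0,0,0,40],[1.5,0,0,0,55],[1.5,0,0,0,55],[1.5,0,0,0,55]]' 
python3 -c "
from h import *
to(508,188.7,71,77)"
python3 -m creep '[[-10,0,0,0,55],[-30,0,0,0,55],[-60,0,0,0,55],[-100,0,0,0,55],[-140,0,0,0,55],[-180,0,0,0,55],[-180,0,0,0,55]]'
python3 - <<'E'
from h import *
import m
f=m.measure("wrist");cv2.imwrite("pics/w7.png",f["pixels"])
find("wrist",f,["key"],pinpoint);to(508,188.7,71,77)
f=m.measure("scene");cv2.imwrite("pics/s7.png",f["pixels"]);find("scene",f,["key"],pinpoint)
E
```

```text
time: 14.35
position: [0.508, 0.1888, 0.0708]
orientation: [-1.758, 1.571, -0.412]
contact_force: [-0.6, 1.0, -0.8]
grip_width: 0.0554
t 14.35 pos [508.  188.8  70.8] head 77.12 tilt 0.0 shift [-0.2 -0.  -0.1] twist 0.002 F [-0.6  1.  -0.8] w 55.4 q6 0.46
time: 15.05
position: [0.511, 0.1895, 0.2593]
orientation: [-1.112, 1.557, 0.234]
contact_force: [0.6, -0.8, 0.3]
grip_width: 0.055
key orange 455 c [507.8 188.3] size [16.1 34.6] long ang 167.2 z [0.0818 0.1159 0.1173]
key top 344 c [508.  188.4] size [15.9 34.2] long ang 167.3 z [0.1139 0.1162 0.1174]
stand top 2113 c [508.3 188.5] size [70.1 70.2] long ang 166.8 z [0.0391 0.0404 0.0417]
brass 382 c [522.2 -15.4] size [47.9 18.4] long ang 86.0 z [0.0698 0.0808 0.0823]
brass 353 c [546.6 -17.6] size [19.3 49.4] long ang 102.2 z [0.0639 0.0808 0.0823]
brass all 735 c [536.4 -16.3] size [48.  46.8] long ang 86.2 z [0.0691 0.0808 0.0823]
red 108 [ 0.5005 -0.007   0.0643]
red 72 [ 0.5661 -0.0136  0.0643]
green 113 [0.5366 0.0225 0.0641]
green 68 [ 0.529  -0.0438  0.0642]
wrist call key 0.92 [0.509 0.189 0.012] [277. 172.]
wrist call ke
[... 318 characters left out ...]
 c [511.2 190.3] size [17.7 32.9] long ang 166.5 z [0.1129 0.1163 0.1177]
stand top 1197 c [508.7 189.3] size [71.5 71.9] long ang 166.5 z [0.0387 0.0408 0.0424]
brass 157 c [516.5  -9.4] size [40.5 24.7] long ang 86.1 z [0.0731 0.0811 0.083 ]
brass 162 c [543.4 -17. ] size [51.  20.2] long ang 86.6 z [0.0711 0.0812 0.0828]
brass all 319 c [530.7 -11.5] size [51.4 48.6] long ang 69.9 z [0.0711 0.0812 0.0829]
red 25 [ 0.5013 -0.0047  0.0648]
red 35 [ 0.5664 -0.0115  0.0651]
green 9 [ 0.5301 -0.0431  0.0647]
green 51 [0.5367 0.0248 0.0648]
scene call key 0.92 [ 0.402  0.183 -0.004] [371. 274.]
scene call key 0.8 [0.495 0.295 0.002] [387. 352.]
scene call key 0.7 [0.507 0.186 0.02 ] [330. 300.]
```

View pics/s7.png

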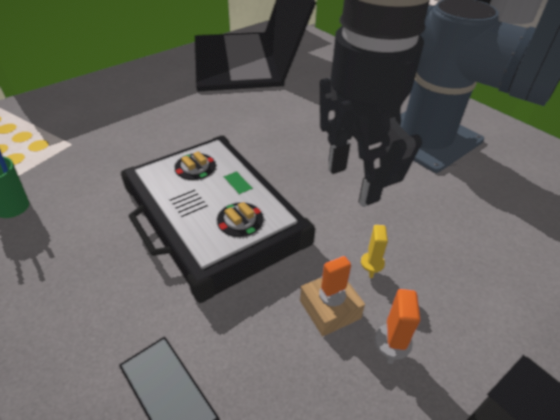

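The key stands in its stand at (335,285), just where it did at the start. Both screws, at (240,215) and (195,163), have parallel slots pointing at green, and the gripper is clear. Handing in.

```bash
python3 -c "
from plant import *
finish_job();print(get_state()['time'])"
```

```text
the job is handed in; nothing more can be done
the job is handed in; nothing more can be done
```

I took the small orange key from its stand, seated it in the open screw and turned that screw clockwise to the green marks. I then put the key back and handed the job in at about 15 s of the 53 s allowed. No verdict was reported.

- **Seating:** the blade went about 10 mm below the ridge tops with almost no contact force. The highest wrist force I read was about 6 N.
- **Open screw:** after I drew the key out, the depth data put its slot at about 85° by the wrist camera. The later pictures gave 86–91° for most fits. The green marks are at 84.5°, so it is within about 7° of its stop, against 18° allowed. Two wrist fits gave 102° for one ridge, in views where that ridge was seen slantwise and the fit came out oversized.
- **Other screw:** it looked locked in every picture, and I never went near it. I did not measure its angle.
- **Key:** the wrist camera puts its handle top within about 1 mm of where it started, at the same height (116 mm) and angle, so it is upright and fully down. The networks' key position scattered by a few millimetres, which is their usual error.
- **Gripper:** it is open, about 140 mm above the key and touching nothing.

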